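Clear the threshold and open the polish carrier

TASK

Take the black brush from the steel tray, sweep the three worn buffer stubs that lie in the way of the polish carrier's gate into the scrap pan, and stand the brush back on the tray. Then squeeze the blue lock catch, next the orange safety catch, pinching each tab against its rest, and swing the gate by its knob past the half-open detent until it stands about square to the carrier or wider. Finish while holding the gate wide by its knob, and leave the other things on the tray as they are; the fingers should not touch the stubs.

Things in the scene. Friction and masses are not known exactly. Their poses are not given: they have to be found in the camera images.
- carrier: sage green polish carrier, a box fixed on the ledge: 110 deep (x), 260 wide (y), 114 to its roof. Origin: centre of its underside; its open front faces its own -x and is shut by the gate. On the roof a grey carry handle at the back edge (x = +43) reaches 141 high, a grey detent housing by the hinge 136; only the two catches and the gate's knob are higher
- gate_hinge (a point): point at ledge height on the gate's upright hinge axis, at (-62, 115, 0) in the carrier's frame, axes as the carrier's. The grey-framed clear gate is 215 long from here, 10 thick, from 6 to 122 above the ledge, so a stub lying in its swing jams it. At angle q it points from here along (-sin q, -cos q) in the carrier's x, y
- gate (a joint): gate angle (rad): 0 shut, grows as the free end swings out, stop at 1.75. A light spring rests at 0.4: it pops the gate to 0.08 when the lock catch is squeezed, then to about 0.4 when the safety catch is, so that neither takes hold again; wider than that it pulls back (4 N at the knob at 1.5). The detent at 0.8 to 1.2 takes some 7 N at the knob; let go wide open, the gate falls back to about 1.2
- gate_knob (a point): centre of the gate's black upright round knob, 152 above the ledge, 195 from the hinge axis; moves with the gate. The knob is 18 across and stands on the gate's top edge from 122 up to 172. Pinched from above it can turn between the fingers as the gate swings
- lock_catch (a joint): angle of the blue lock catch's tab (rad): 0 at rest, holding the gate shut; frees the gate at about 0.16; stop at 0.36; springs back when let go
- lock_grip (a point): where to centre a pinch on the lock catch, 162 above the ledge, 150 from the hinge, 45 from the knob; axes as the carrier's; close along x. Two upright plates 24 wide (y), 5 thick, 177 high: the blue tab in front (-x), which moves, and a grey rest, which does not. The rest's outer face is 14 mm behind this point (+x), the tab's front face 21 before it; squeezed by straight fingers they close from 35 to about 28
- safety_catch (a joint): angle of the orange safety catch's tab (rad): 0 at rest, stop at 0.36, springs back. It frees the gate at about 0.13, but only once the lock catch has let the gate pop ajar; squeezed before that, it just catches again
- safety_grip (a point): where to centre a pinch on the orange safety catch, 162 above the ledge, 85 from the hinge, 65 from the lock catch: same form and sizes as the lock catch. Both: full squeeze takes about 6 N at this height; keep fingertips above 140, as a steel arm and tooth lie lower in front of the tab
- lock_rest: the fixed grey rest plate of the lock catch; origin at its foot on the roof, 114 high, axes as the carrier's
- safety_rest: the fixed grey rest plate of the safety catch; origin at its foot on the roof, 114 high, axes as the carrier's
- pan: flat steel scrap pan fixed on the ledge just outside the gate's swing, 140 deep (x), 176 wide (y), origin centre of underside. The open mouth, at its own x = -70, faces the gate. A lip rises to 3 high over the first 20, then a flat floor to a back wall at x = +70. Walls 34 high, sides only 16 over the first 50; inner width 170; a short handle behind
- brush_grip (a point): grip point of the black brush, 78 above the flat sole of its bristles, on its middle axis; axes: x along its length, z up. It stands on its bristles, 110 long x 32 wide (plastic back 114 x 36, up to 36 high), with an upright grip 22 (x) by 28 (y), from 36 to 100 above the sole. 110 g
- tray: square stainless steel tray fixed on the ledge, 300 x 300, rim 18 high, walls 3, floor 3 above the ledge; origin centre of underside. The brush stands by its side towards -y
- separator: pale blue toe separator, 100 x 43 x 18, loose on the tray; origin middle of underside
- bowl: white ceramic finger bowl, empty, 104 across, 42 high, loose on the tray; origin middle of underside
- buffer: wooden buffer block, 92 x 26 x 26, loose on the tray beside the brush (the two may swap places); origin middle of underside
- stub1_mid (a point): centre of the rose worn mini buffer stub with a white band, a loose block 28 x 20 x 13 lying flat on the ledge in front of the gate, 10 g
- stub2_mid (a point): centre of the orange worn mini buffer stub with a white band, a loose block 28 x 20 x 13 lying flat on the ledge in front of the gate, 10 g
- stub3_mid (a point): centre of the purple worn mini buffer stub with a white band, a loose block 28 x 20 x 13 lying flat on the ledge in front of the gate, 10 g
- polish1: polish bottle with red polish and black cap, 28 across, 74 high, loose on the grey turntable (150 across, its plate 24 above the ledge) on the tray; origin middle of its underside
- polish2: polish bottle with pink polish and black cap, 28 across, 74 high, loose on the grey turntable (150 across, its plate 24 above the ledge) on the tray; origin middle of its underside
- polish3: polish bottle with peach polish and black cap, 28 across, 74 high, loose on the grey turntable (150 across, its plate 24 above the ledge) on the tray; origin middle of its underside
There are look-alikes about, which are no part of the job. Leave any turquoise look-alike of the part that bears brush_grip alone.

How it is judged:
By the outcome, as a careful person would: the job done as asked, in the order asked, and still so for the second after the job is handed in, while the arm keeps its last pose, push and grip.
It also fails if it takes over 69 s, if anything falls off the work surface, if the arm or the gripper's body presses on something with over 40 N, if the wrist force passes 120 N, or if a joint passes its speed limit or range.

ROBOT

A 7-joint arm with a two-finger parallel gripper is mounted at the origin on the work surface. World frame = base frame: x ahead of the robot, y to its left, z up, the work surface at z = 0. Lengths are in m, angles in degrees, forces in N, time in s.
With the tool pointing down it reaches from about 0.425 to 0.875 m from the base axis. Payload 4.7 kg.
Tool frame: the origin (TCP) lies between the finger pads; the fingertips stand 19 mm ahead of it and the grasp point (between the pads) is the TCP; x points along the fingers, z is the direction in which the jaws open and shut, and the axes are right-handed (so a half turn about x gives the same grasp; the last joint's range is limited). The gripper opens to 87 mm and grips with 3 to 60 N. Pads are 19 mm wide; open, the fingers measure 117 mm over their backs; the gripper's body (75 mm by 190 mm) begins 51 mm behind the grasp point.
Start: joints at [74.146, 18.392, -4.016, 83.108, 1.295, 78.541, -3.26], TCP at [0.186, -0.623, 0.242] pointing down, gripper open.
Joint ranges: [-163.93, 163.93], [-17.29, 119.83], [-79.2, 71.16], [3.27, 140.29], [-89.18, 269.18], [5.43, 117.66], [-154.24, 154.24]. Speed limits (degrees/s): [147.25, 147.25, 180, 180, 180, 180, 180].

INTERFACE

Orientations are given as [roll, pitch, yaw] about the fixed x, y, z axes, in that order (R = Rz(yaw) Ry(pitch) Rx(roll)).
In Python, from cell import monitor, read_camera, camera_model, env, regions_of gives the robot as it stands. The module is installed in compiled form; this text tells all that it offers.
- The arm moves only by the tool step_arm, never from a script. Its argument "deltas" is a list of rows, each a list of 5 numbers: the gripper's target within -1 to 1 (fully open at 1, half-way at 0, shut at -1), then the shift along the tool's x, y, z in m, then the turn about the tool's x in degrees. A call has 1 to 12 rows; each row is the pose to reach, as a shift and turn from the pose commanded when the call began, along the tool's axes at that moment; what a row does not reach only later rows make up. A row lasts 1/8 s, in which the tool goes at most 62.5 mm and 10.7 degrees, less where a joint would pass 70% of its speed; a pose out of reach is approached as far as the arm can. A call with a gripper value outside its range is refused whole. The fingers move at their own pace and stop on an object; "newtons" is the grip in N (left out, the last holds). Time passes only in rows, so rows that repeat a pose let the fingers close. It gives the time, the measured TCP pose, the force and the opening at its end, in the units of the state.
- monitor.get_obs(): the state, without advancing time (a new reading comes with each control period).
- read_camera(name): name is "scene" or "side" or "wrist"; returns (picture, depth): 400x640x3 uint8, red, green, blue; 400x640 float32, m along the optical axis (not along the pixel's ray), 0 where there is no reading.
- camera_model(name): a dict with "fx", "fy", "cx", "cy" (pixels), "k1" (the pictures are not rectified: a ray, as slopes to the right and down, at radius r is drawn at 1 + k1 r^2 times it, then the intrinsics apply), "xyz" and "attitude" of the camera in the world. Camera axes: x right, y down, z forward; pixel columns grow to the right and rows downward; lengths in m; the calibration is good to about 2 mm. A picture is of the moment at which its call begins: read the wrist's pose just before it. camera_model takes no time and is no camera call; for the wrist camera it gives the pose at the moment of the call.
- env.sign_off(): hands the job in, once; it reports no verdict.
Trained networks look in the newest picture that a camera, given by its name, has taken for a name from the list of things; names that differ only in an ending like _2 or _b are one class to them, and where a whole thing is asked for, a point or a joint stands for the part that bears it (a point fixed in the world has none). Each returns a list of dicts, best first, with "p" (0 to 1); they miss things now and then, are a little off and sometimes report something else, mostly with a low value. They report only what shows in the picture. A call takes as long as a camera call. They do not tell look-alikes from the thing itself.
- regions_of(camera, thing): "pixels" (400x640 bool, what is visible of it) and "pixel" ([column, row] in pixels, amid what is visible of it).
The state is a dict: "time_s": time; "qpos": joint angles; "joint_velocities": joint speeds; "effort": joint torques, N m; "tool_pos": TCP position; "tool_rot": TCP orientation; "force": force on the tool from outside, world axes, zero at the start; "wrist_torque": the same for the moment, N m; "grip_width": finger opening in m.
Only numpy, scipy, OpenCV 4.12 (cv2) and the standard library are available. Lean on these libraries where they do the work, as an engineer would, in place of code of your own. Each camera call takes 0.05 s, during which the arm holds its last target. There are 200 camera calls.

## Working session

There is one attempt and no reset: what is moved stays moved. The work goes in short steps, Python scripts to look and compute and a tool call to move; the robot and the scene stay as the last step left them, time stands still between calls to the robot, and variables do not carry over. Pictures are saved under pics/ and viewed, about 8 in all and at most 12, crops included, and the job is handed in when it is done.

Besides the shell and the picture viewer there is one more tool, called after "Request:" by a JSON object that holds its "method" and its "body", one argument or row to a line. step_arm: Moves the arm, as the interface text tells. Its arguments: {"type":"object","properties":{"deltas":{"type":"array"},"newtons":{"type":"number"}},"required":["deltas"]}

```bash
mkdir -p pics; cat > h.py <<'E'
import numpy as np, cv2
from cell import monitor, read_camera, camera_model, env, regions_of
from scipy.spatial.transform import Rotation as R
def RPY(a): return R.from_euler('xyz',a,degrees=True).as_matrix()
def cam(n):
    m=camera_model(n); a=np.array(m['attitude'],float)
    m['R']=a if a.shape==(3,3) else RPY(a) if a.size==3 else R.from_quat(a).as_matrix()
    return m
def rays(m,uv):
    K=np.array([[m['fx'],0,m['cx']],[0,m['fy'],m['cy']],[0,0,1]])
    d=np.array([m['k1'],0,0,0,0.])
    return cv2.undistortPoints(np.float64(uv).reshape(-1,1,2),K,d).reshape(-1,2)
def cloud(m,dep,mask):
    r,c=np.nonzero(mask&(dep>0)); z=dep[r,c]
    s=rays(m,np.c_[c,r]); return np.c_[s*z[:,None],z]@m['R'].T+np.array(m['xyz'])
def onplane(m,uv,z):
    s=rays(m,uv); d=np.c_[s,np.ones(len(s))]@m['R'].T; o=np.array(m['xyz'])
    return o+d*((z-o[2])/d[:,2])[:,None]
def project(m,P):
    K=np.array([[m['fx'],0,m['cx']],[0,m['fy'],m['cy']],[0,0,1]])
    p=(np.atleast_2d(P)-m['xyz'])@m['R']; 
    return cv2.projectPoints(p.reshape(-1,1,3),np.zeros(3),np.zeros(3),K,np.array([m['k1'],0,0,0,0.]))[0].reshape(-1,2)
E
cat > a.py <<'E'
from h import *
for n in ['scene','side']:
    p,d=read_camera(n); m=cam(n); print(n,m['xyz'],m['attitude'],m['fx'],m['k1'])
    cv2.imwrite(f'pics/{n}0.png',p[:,:,::-1]); np.savez(f'{n}0.npz',p=p,d=d)
    for t in ['carrier','gate','gate_knob','lock_catch','safety_catch','lock_rest','safety_rest','pan','brush_grip','tray','separator','bowl','buffer','stub1_mid','stub2_mid','stub3_mid','polish1']:
        for r in regions_of(n,t)[:3]:
            if r['p']<.2: continue
            c=cloud(m,d,r['pixels'])
            print(t,round(r['p'],2),np.round(r['pixel']),r['pixels'].sum(),'med',np.round(np.median(c,0),3) if len(c) else '', 'ztop',np.round(np.percentile(c[:,2],97),3) if len(c) else '')
o=monitor.get_obs(); print(o['time_s'],o['tool_pos'],o['tool_rot'],o['force'],o['grip_width'])
E
python3 a.py
```

```text
scene [1.01689026 0.61162866 1.02610037] [-141.87784215   -0.67448606  132.98303256] 448.73232783021456 -0.08647601507629957
carrier 0.84 [224. 154.] 5243 med [ 0.573 -0.165  0.115] ztop 0.169
gate 0.72 [235. 162.] 2033 med [ 0.548 -0.147  0.076] ztop 0.15
gate_knob 0.94 [234. 166.] 2011 med [ 0.551 -0.147  0.074] ztop 0.146
lock_catch 0.68 [244. 132.] 212 med [ 0.507 -0.174  0.141] ztop 0.179
lock_catch 0.63 [409. 316.] 1436 med [0.563 0.479 0.024] ztop 0.048
safety_catch 0.68 [237. 166.] 1975 med [ 0.548 -0.147  0.073] ztop 0.147
safety_catch 0.5 [221. 149.] 202 med [ 0.573 -0.169  0.141] ztop 0.178
lock_rest 0.5 [227. 125.] 135 med [ 0.511 -0.206  0.154] ztop 0.18
lock_rest 0.46 [459. 273.] 188 med [0.407 0.513 0.058] ztop 0.101
pan 0.84 [320. 232.] 3078 med [0.527 0.157 0.005] ztop 0.036
brush_grip 0.72 [365. 182.] 526 med [0.333 0.16  0.039] ztop 0.102
brush_grip 0.68 [451. 210.] 641 med [0.254 0.395 0.039] ztop 0.102
brush_grip 0.66 [270. 279.] 948 med [0.725 0.191 0.038] ztop 0.102
tray 0.63 [461. 276.] 209 med [0.407 0.513 0.058] ztop 0.101
tray 0.58 [405. 289.] 8194 med [0.5
[... 1959 characters left out ...]
] 427 med [0.544 0.406 0.018] ztop 0.021
separator 0.43 [306. 210.] 58 med [0.52  0.008 0.009] ztop 0.012
bowl 0.72 [237. 336.] 2077 med [0.581 0.47  0.025] ztop 0.044
buffer 0.8 [268. 284.] 689 med [0.555 0.339 0.026] ztop 0.03
stub2_mid 0.41 [306. 209.] 76 med [0.52  0.008 0.008] ztop 0.012
stub3_mid 0.29 [308. 167.] 2367 med [ 0.54  -0.146  0.068] ztop 0.136
polish1 0.65 [290. 341.] 425 med [0.471 0.508 0.055] ztop 0.097
polish1 0.6 [334. 349.] 488 med [0.4   0.519 0.054] ztop 0.097
polish1 0.54 [302. 130.] 22 med [ 0.569 -0.203  0.171] ztop 0.176
1.8 [ 0.18631421 -0.62273475  0.24156372] [ -60.74307701   89.99376375 -134.08160811] [-0.15536994  0.32651212 -0.0272827 ] 0.08682282956821173
```

View pics/scene0.png

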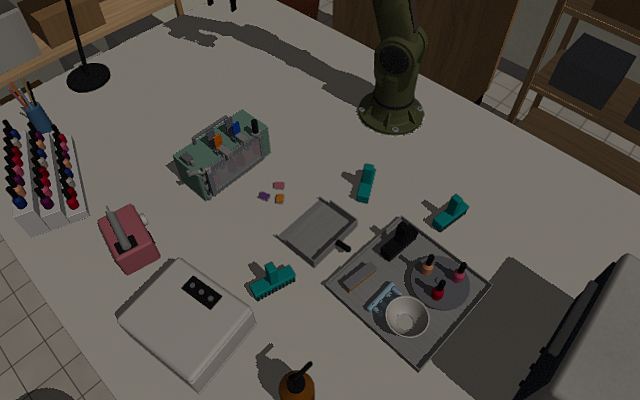

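View pics/side0.png

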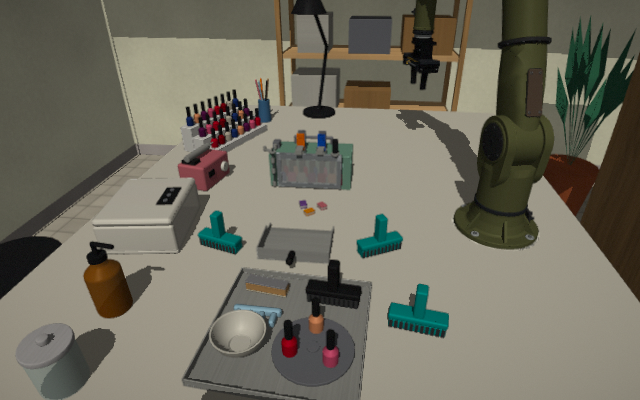

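The scene view shows the black brush at (402,240) in the tray, the carrier at (222,152), and stubs at (279,185), (280,199), (263,196). The pan is at (318,232). Brush candidates are the black one at (402,240) and turquoise ones at (365,182), (451,210) and (272,280). The black one in the tray is the one to take. Next I'll measure poses.

```bash
cat > b.py <<'E'
from h import *
def full(n):
    z=np.load(n+'0.npz'); m=cam(n); d=z['d']; ok=d>0
    return cloud(m,d,ok), z['p'][ok].astype(int)
def rect(t,c):
    if len(c)<8: print(t,len(c)); return
    (x,y),(w,h),a=cv2.minAreaRect(np.float32(c[:,:2]*1000)); print(t,len(c),'c',round(x,1),round(y,1),'wh',round(w,1),round(h,1),'a',round(a,1),'med',np.round(np.median(c,0)*1000,1))
for n in ['scene','side']:
    P,C=full(n); x,y,z=P.T; s=C.sum(1); mx=C.max(1); mn=C.min(1); print(n)
    L=(x>.3)&(x<.8)&(y>.0)&(y<.08)&(z<.012); print('ledge z',np.median(z[L]))
    b=(x>.38)&(x<.55)&(y>.24)&(y<.38)&(mx<70)
    rect('brush grip',P[b&(z>.06)]); rect('brush top',P[b&(z>.093)]); rect('brush back',P[b&(z>.025)&(z<.05)])
    k=(x>.35)&(x<.75)&(y>-.32)&(y<-.03)
    bl=k&(z>.13)&(C[:,2]>C[:,0]*1.5)&(C[:,2]>60); og=k&(z>.13)&(C[:,0]>C[:,2]*2)&(C[:,0]>80)
    rect('blue',P[bl&(z>.14)]); rect('orange',P[og&(z>.14)])
    rect('blue top',P[bl&(z>.17)]); rect('orange top',P[og&(z>.17)])
    rect('knob',P[k&(z>.135)&(x<.49)&(mx<60)]); rect('knobtop',P[k&(z>.165)&(x<.48)&(mx<60)])
    rect('>150',P[k&(z>.15)])
    rect('roof',P[k&(z>.107)&(z<.118)]);rect('gate top',P[k&(z>.117)&(z<.126)&(y>-.18)])
    q=(x>.45)&(x<.6)&(y>-.08)&(y<.05)&(z>.008)&(z<.025)&(mx-mn>25); pp=P[q]
    import itertools
    for t in [(.489,-.033),(.521,.005),(.547,-.034)]:
        rect('stub',pp[np.hypot(*(pp[:,:2]-t).T)<.022])
    pn=(x>.40)&(x<.66)&(y>.04)&(y<.27)&(s<420)
    rect('pan>7',P[pn&(z>.010)&(z<.045)&(np.abs(y-.16)<.1)]);rect('pan back',P[pn&(z>.028)&(z<.045)])
    tr=(x>.33)&(x<.75)&(y>.24)&(y<.62)&(z>.013)&(z<.02)&(mx-mn<25); rect('trayrim',P[tr])
    bu=(x>.5)&(x<.64)&(y>.28)&(y<.38)&(z>.024); rect('buffer',P[bu])
S=cv2.imread('pics/scene0.png'); crop=S[110:290,160:480]; cv2.imwrite('pics/c1.png',cv2.resize(crop,(800,450),interpolation=cv2.INTER_CUBIC))
E
python3 b.py
```

```text
scene
ledge z 0.0018580206785243636
brush grip 193 c 414.9 340.5 wh 23.2 29.3 a 0.7 med [421.6 343.8  92.7]
brush top 96 c 415.1 341.9 wh 26.4 22.0 a 86.7 med [417.1 342.5 103.9]
brush back 423 c 477.0 326.9 wh 85.1 191.8 a 54.5 med [448.2 338.9  40.3]
blue 77 c 507.0 -176.7 wh 8.5 25.6 a 89.9 med [ 507.  -175.9  161.5]
orange 86 c 572.2 -175.2 wh 23.3 8.0 a 2.4 med [ 572.8 -174.5  162.1]
blue top 23 c 506.9 -177.1 wh 22.3 8.3 a 2.4 med [ 507.4 -176.3  178.1]
orange top 30 c 571.7 -175.5 wh 22.2 7.4 a 2.4 med [ 572.8 -174.6  176.1]
knob 88 c 471.4 -197.0 wh 16.5 115.6 a 9.9 med [ 466.2 -145.7  161.4]
knobtop 33 c 462.9 -148.4 wh 16.5 15.3 a 9.8 med [ 463.9 -148.3  172.9]
>150 358 c 518.2 -184.7 wh 58.1 142.4 a 75.5 med [ 517.4 -176.9  167.5]
roof 1458 c 542.5 -207.1 wh 263.0 131.2 a 0.9 med [ 581.8 -204.1  115.6]
gate top 312 c 551.9 -155.9 wh 274.8 47.7 a 0.4 med [ 585.9 -150.6  120.9]
stub 54 c 487.9 -36.5 wh 21.8 23.8 a 45.8 med [488.6 -36.3  14.2]
stub 61 c 521.0 2.2 wh 32.0 17.4 a 45.6 med [520.4   2.   13.9]
stub 46 c 546.4 -38.2 wh 17.6 27.6 a 19.3 med [545.2 -38.5  14.7]
pan>
[... 963 characters left out ...]
6]
>150 235 c 515.5 -182.3 wh 59.1 137.4 a 74.4 med [ 513.4 -174.   165.7]
roof 790 c 549.9 -202.0 wh 273.3 126.3 a 0.9 med [ 539.3 -191.3  111.7]
gate top 182 c 565.3 -154.1 wh 49.0 241.6 a 89.5 med [ 555.9 -145.1  120.8]
stub 37 c 489.2 -33.5 wh 21.5 28.0 a 37.1 med [488.4 -31.4  10. ]
stub 39 c 521.3 4.2 wh 25.4 24.6 a 36.2 med [520.4   3.2  10.3]
stub 29 c 544.5 -36.4 wh 14.9 28.1 a 9.9 med [544.5 -33.5  10.9]
pan>7 823 c 549.2 172.2 wh 222.3 177.0 a 1.7 med [525.5 220.5  25.3]
pan back 362 c 549.1 196.3 wh 221.5 144.8 a 0.2 med [522.4 220.7  33. ]
trayrim 1673 c 490.0 434.5 wh 304.2 300.5 a 87.5 med [545.2 464.1  16.5]
buffer 397 c 558.2 330.6 wh 28.5 93.2 a 81.6 med [557.4 332.   28.2]
```

View pics/c1.png

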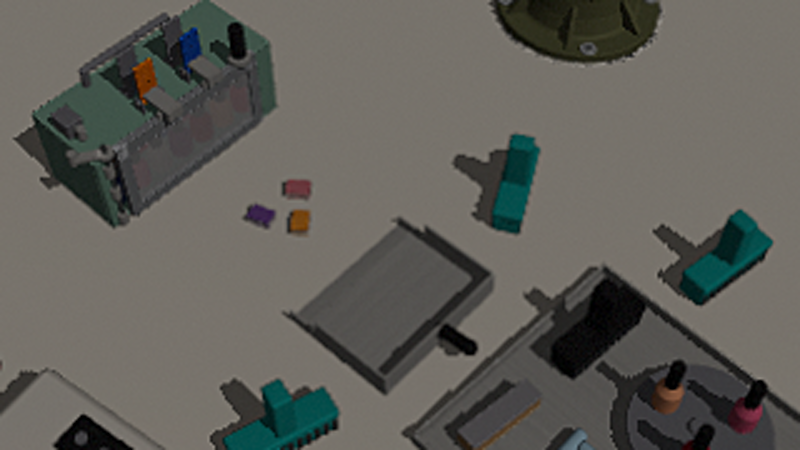

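The crop confirms the black brush in the tray at crop (600,325), with the turquoise ones outside it. Now a refined fit of the brush, pan and carrier, plus the tool axes.

```bash
cat > c.py <<'E'
from h import *
from b import full,rect
print('-----')
Z=[]
for n in ['scene','side']:
    P,C=full(n); x,y,z=P.T; mx=C.max(1); mn=C.min(1); print(n)
    b=(np.hypot(x-.414,y-.343)<.075)&(mx<60)&(y<.39)
    rect('back',P[b&(z>.030)&(z<.046)]); 
    k=(x>.35)&(x<.75)&(y>-.32)&(y<-.03)
    for c in (.507,.572): rect('rest',P[k&(z>.15)&(abs(x-c)<.016)&(mx-mn<30)&(y<-.185)])
    g=(mx-mn>12)&(C[:,1]>=mx)
    rect('roof',P[k&g&(z>.107)&(z<.119)]); f=P[k&(z>.02)&(z<.11)&(y>-.17)&(y<-.13)&(x>.45)&(x<.65)]
    print('gate face slope deg',np.degrees(np.arctan(np.polyfit(f[:,0],f[:,1],1)[0])),np.median(f[:,1]),np.polyfit(f[:,0],f[:,1],1))
    h=P[k&(z>.125)&(z<.147)&(y<-.235)]; rect('handle',h)
    pn=(x>.40)&(x<.66)&(y>.05)&(y<.236)&(z>.010)&(z<.045)&(mx-mn<25); rect('pan',P[pn])
    pb=(x>.45)&(x<.6)&(y>.19)&(y<.26)&(z>.03)&(z<.045); f=P[pb]; print('back wall slope',np.degrees(np.arctan(np.polyfit(f[:,0],f[:,1],1)[0])), np.median(f[:,1]))
    w=P[pn&(z<.022)&(z>.012)&(y<.15)&(y>.09)]; print('side walls x',np.percentile(w[w[:,0]<.5,0],[10,50,90]),np.percentile(w[w[:,0]>.55,0],[10,50,90]), 'ymin',np.percentile(w[:,1],2))
o=monitor.get_obs(); print(np.round(RPY(o['tool_rot']),3))
E
python3 c.py | sed -n '/-----/,$p'
```

```text
-----
scene
back 390 c 413.3 340.5 wh 37.0 115.4 a 85.7 med [433.7 345.3  41. ]
rest 72 c 508.1 -207.6 wh 7.3 24.3 a 87.1 med [ 509.6 -206.5  167.8]
rest 75 c 573.7 -206.2 wh 24.5 7.5 a 0.6 med [ 574.2 -205.6  167.6]
roof 1175 c 543.0 -210.4 wh 259.6 119.6 a 1.0 med [ 591.6 -211.2  116. ]
gate face slope deg 0.8769224210366853 -0.148014151637325 [ 0.01530638 -0.15622322]
handle 161 c 544.0 -255.9 wh 128.9 14.9 a 2.2 med [ 548.6 -253.   141.1]
pan 683 c 548.0 159.5 wh 223.3 153.1 a 0.0 med [529.6 200.5  26. ]
back wall slope 1.968877054761848 0.22240346070100625
side walls x [0.43931026 0.44091898 0.44232602] [0.61237058 0.61393955 0.61520478] ymin 0.0930658287592363
side
back 676 c 412.9 343.6 wh 37.0 112.6 a 84.6 med [407.1 351.5  37.9]
rest 23 c 508.3 -204.2 wh 8.5 24.1 a 86.2 med [ 506.8 -203.8  171.7]
rest 28 c 570.1 -202.6 wh 20.1 9.5 a 0.6 med [ 565.9 -203.3  170.8]
roof 529 c 541.5 -207.4 wh 256.4 116.4 a 0.8 med [ 537.6 -212.1  111.6]
gate face slope deg 0.9910555405322287 -0.146642427669602 [ 0.01729891 -0.15593768]
handle 63 c 541.8 -251.6 wh 123.3 9.8 a 0.4 med [ 542.4 -250.3  134.6]
pan 781 c 526.2 158.9 wh 174.1 153.6 a 1.1 med [534.  220.4  24.4]
back wall slope 0.7849660280962604 0.22178046369033688
side walls x [0.43951006 0.44072164 0.44175641] [0.60984926 0.61057821 0.61209636] ymin 0.09470461782270703
[[-0.     0.958  0.287]
 [-0.     0.287 -0.958]
 [-1.    -0.     0.   ]]
```

```bash
cat > pl.py <<'E'
# usage: pl.py  "x,y,z,phi" ...   world mm targets, phi = jaw (tool z) heading deg; first arg may be 'from=x,y,z,phi'
import sys; from h import *
o=monitor.get_obs(); Rt=RPY(o['tool_rot']); p=np.array(o['tool_pos']); phi=np.degrees(np.arctan2(Rt[1,2],Rt[0,2]))
print('t',round(o['time_s'],2),'tcp',np.round(p*1000,1),'phi',round(phi,1),'F',np.round(o['force'],1),'w',round(o['grip_width']*1000,1),'j7',o['qpos'][6].round(0))
for a in sys.argv[1:]:
    if a.startswith('from='):
        v=[float(s) for s in a[5:].split(',')]; p=np.array(v[:3])/1000; phi=v[3]; c,s=np.cos(np.radians(phi)),np.sin(np.radians(phi)); Rt=np.array([[0,-s,c],[0,c,s],[-1,0,0]]); continue
    v=[float(s) for s in a.split(',')]; d=np.array(v[:3])/1000-p; print(a,'->',np.round(d@Rt,4), round((phi-v[3]+180)%360-180,1))
E
python3 pl.py 386,-460,300,-60 544,-254,300,-40 600,0,300,-20 510,240,280,-5 413.2,342.2,200,-5 413.2,342.2,81,-5
```

```text
t 1.8 tcp [ 186.3 -622.7  241.6] phi -73.3 F [-0.2  0.3 -0. ] w 86.8 j7 -3.0
386,-460,300,-60 -> [-0.0585  0.238  -0.0986] -13.3
544,-254,300,-40 -> [-0.0585  0.4484 -0.2507] -33.3
600,0,300,-20 -> [-0.0585  0.5749 -0.478 ] -53.3
510,240,280,-5 -> [-0.0385  0.5575 -0.7337] -68.3
413.2,342.2,200,-5 -> [ 0.0415  0.494  -0.8594] -68.3
413.2,342.2,81,-5 -> [ 0.1605  0.494  -0.8594] -68.3
```

Request:
{"method": "step_arm", "body": {
  "deltas": [
    [1,-0.02,0.06,-0.025,-3],
    [1,-0.04,0.12,-0.05,-7],
    [1,-0.0585,0.18,-0.075,-10],
    [1,-0.0585,0.238,-0.0986,-13],
    [1,-0.0585,0.291,-0.137,-18],
    [1,-0.0585,0.343,-0.175,-23],
    [1,-0.0585,0.396,-0.213,-28],
    [1,-0.0585,0.448,-0.251,-33],
    [1,-0.0585,0.475,-0.3,-38],
    [1,-0.0585,0.505,-0.356,-43],
    [1,-0.0585,0.54,-0.417,-48],
    [1,-0.0585,0.575,-0.478,-53]
  ]
}}

```text
time_s: 3.3
tool_pos: [0.5929, -0.0304, 0.3003]
tool_rot: [-14.9, 89.9, -35.1]
force: [0.5, 0.1, 0.5]
grip_width: 0.087
```

```bash
python3 pl.py 510,240,260,-5 413.2,342.2,200,-5 413.2,342.2,81,-5
```

```text
t 3.3 tcp [592.9 -30.4 300.3] phi -20.2 F [0.5 0.1 0.5] w 87.0 j7 -26.0
510,240,260,-5 -> [ 0.0401  0.2252 -0.1711] -15.2
413.2,342.2,200,-5 -> [ 0.1     0.2877 -0.2973] -15.2
413.2,342.2,81,-5 -> [ 0.219   0.2877 -0.2974] -15.2
```

```bash
python3 pl.py from=600,0,300,-20.3 510,240,260,-5 413.2,342.2,170,-5
```

```text
t 3.3 tcp [592.9 -30.4 300.3] phi -20.2 F [0.5 0.1 0.5] w 87.0 j7 -26.0
510,240,260,-5 -> [ 0.04    0.1939 -0.1677] -15.3
413.2,342.2,170,-5 -> [ 0.13    0.2561 -0.2939] -15.3
```

Request:
{"method": "step_arm", "body": {
  "deltas": [
    [1,0.01,0.048,-0.042,-5],
    [1,0.02,0.097,-0.084,-10],
    [1,0.03,0.145,-0.126,-15.3],
    [1,0.04,0.194,-0.168,-15.3],
    [1,0.06,0.21,-0.208,-15.3],
    [1,0.085,0.23,-0.24,-15.3],
    [1,0.11,0.245,-0.27,-15.3],
    [1,0.13,0.256,-0.294,-15.3],
    [1,0.13,0.256,-0.294,-15.3],
    [1,0.13,0.256,-0.294,-15.3],
    [1,0.13,0.256,-0.294,-15.3]
  ]
}}

```text
time_s: 4.68
tool_pos: [0.4075, 0.3093, 0.1709]
tool_rot: [19.5, 89.9, 14.3]
force: [0.2, 0.3, 0.3]
grip_width: 0.087
```

```bash
cat > w.py <<'E'
from h import *
p,d=read_camera('wrist'); m=cam('wrist'); cv2.imwrite('pics/w1.png',p[:,:,::-1])
P=cloud(m,d,d>0); C=p[d>0].astype(int)
from b import rect
print('----')
x,y,z=P.T; b=(np.hypot(x-.413,y-.342)<.09)&(C.max(1)<60)
rect('top',P[b&(z>.095)&(z<.11)]); rect('back',P[b&(z>.03)&(z<.046)]); print(np.median(z[b&(z>.095)&(z<.11)]))
E
python3 w.py | sed -n '/----/,$p'; python3 pl.py 413.2,342.2,81,-5
```

```text
----
top 1252 c 411.5 340.7 wh 27.3 21.6 a 85.2 med [411.6 341.7 102.4]
back 4197 c 411.5 340.2 wh 36.2 111.0 a 85.1 med [410.3 343.1  38.7]
0.10244075457514817
t 4.72 tcp [407.3 309.3 170.8] phi -5.2 F [-0.6  0.3  0.8] w 86.6 j7 -51.0
413.2,342.2,81,-5 -> [0.0898 0.0332 0.0028] -0.2
```

View pics/w1.png

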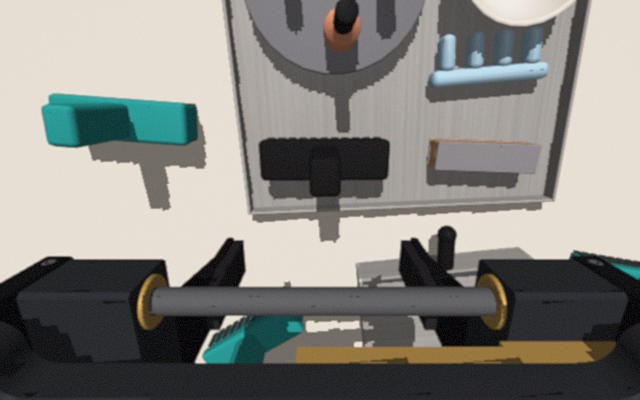

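Wrist view: black brush at (324,160) with its grip at (325,175), buffer at (485,155), turquoise brush off-tray at (120,120). Commanded and measured poses agree, so I'll use measured ones.

```bash
python3 pl.py 412.2,341.3,140,-5 412.2,341.3,81,-5
```

```text
t 4.72 tcp [407.3 309.3 170.8] phi -5.2 F [-0.6  0.3  0.8] w 86.6 j7 -51.0
412.2,341.3,140,-5 -> [0.0308 0.0323 0.002 ] -0.2
412.2,341.3,81,-5 -> [0.0898 0.0322 0.0019] -0.2
```

Request:
{"method": "step_arm", "body": {
  "deltas": [
    [1,0.01,0.0322,0.002,0],
    [1,0.03,0.0322,0.002,0],
    [1,0.065,0.0322,0.002,0],
    [1,0.09,0.0322,0.002,0],
    [1,0.09,0.0322,0.002,0],
    [-0.6,0.09,0.0322,0.002,0],
    [-0.7,0.09,0.0322,0.002,0],
    [-0.8,0.09,0.0322,0.002,0],
    [-0.8,0.09,0.0322,0.002,0],
    [-0.8,0.09,0.0322,0.002,0]
  ],
  "newtons": 40
}}

```text
time_s: 5.98
tool_pos: [0.4108, 0.342, 0.0802]
tool_rot: [-1.4, 90.0, -6.5]
force: [-0.0, 0.6, -0.3]
grip_width: 0.045
```

Request:
{"method": "step_arm", "body": {
  "deltas": [
    [-1,0,0,0,0],
    [-1,0,0,0,0],
    [-1,0,0,0,0],
    [-1,0,0,0,0],
    [-1,0,0,0,0]
  ],
  "newtons": 45
}}

```text
time_s: 6.6
tool_pos: [0.4108, 0.3419, 0.08]
tool_rot: [-59.6, 90.0, -64.7]
force: [0.5, -0.3, -0.7]
grip_width: 0.0219
```

```bash
python3 pl.py 411,342,150,-5 480,200,150,-3 515,-75,150,1 515,-75,79,1
```

```text
t 6.6 tcp [410.8 341.9  80. ] phi -5.0 F [ 0.5 -0.3 -0.7] w 21.9 j7 -61.0
411,342,150,-5 -> [-0.07    0.0001  0.0002] -0.0
480,200,150,-3 -> [-0.07   -0.1352  0.0814] -2.0
515,-75,150,1 -> [-0.07   -0.4061  0.1405] -6.0
515,-75,79,1 -> [ 0.001  -0.4061  0.1404] -6.0
```

```bash
python3 pl.py 411,342,150,-5 490,130,150,-2 517,-40,150,1 517,-81,150,1 517,-81,78.5,1
```

```text
t 6.6 tcp [410.8 341.9  80. ] phi -5.0 F [ 0.5 -0.3 -0.7] w 21.9 j7 -61.0
411,342,150,-5 -> [-0.07    0.0001  0.0002] -0.0
490,130,150,-2 -> [-0.07   -0.2041  0.0975] -3.0
517,-40,150,1 -> [-0.07   -0.3711  0.1394] -6.0
517,-81,150,1 -> [-0.07   -0.4119  0.143 ] -6.0
517,-81,78.5,1 -> [ 0.0015 -0.4119  0.143 ] -6.0
```

Request:
{"method": "step_arm", "body": {
  "deltas": [
    [-1,-0.02,0,0,0],
    [-1,-0.05,0,0,0],
    [-1,-0.07,0,0,0],
    [-1,-0.07,-0.045,0.027,-1],
    [-1,-0.07,-0.09,0.054,-2],
    [-1,-0.07,-0.135,0.081,-2]
  ]
}}

```text
time_s: 7.35
tool_pos: [0.4802, 0.199, 0.151]
tool_rot: [-5.2, 89.9, -8.2]
force: [0.4, -0.1, -1.6]
grip_width: 0.0216
```

```bash
python3 pl.py 500,80,150,-2 517,-40,150,1 517,-81,150,1 517,-81,78.5,1
```

```text
t 7.35 tcp [480.2 199.  151. ] phi -3.0 F [ 0.4 -0.1 -1.6] w 21.6 j7 -35.0
500,80,150,-2 -> [ 0.0011 -0.1178  0.026 ] -1.0
517,-40,150,1 -> [ 0.0011 -0.2367  0.0493] -4.0
517,-81,150,1 -> [ 0.0011 -0.2777  0.0514] -4.0
517,-81,78.5,1 -> [ 0.0726 -0.2776  0.0513] -4.0
```

Request:
{"method": "step_arm", "body": {
  "deltas": [
    [-1,0.001,-0.059,0.013,-1],
    [-1,0.001,-0.118,0.026,-2],
    [-1,0.001,-0.177,0.038,-3],
    [-1,0.001,-0.225,0.048,-4],
    [-1,0.001,-0.26,0.051,-4],
    [-1,0.001,-0.2777,0.0514,-4],
    [-1,0.001,-0.2777,0.0514,-4],
    [-1,0.03,-0.2777,0.0514,-4],
    [-1,0.055,-0.2777,0.0514,-4],
    [-1,0.07,-0.2777,0.0514,-4],
    [-1,0.07,-0.2777,0.0514,-4],
    [-1,0.07,-0.2777,0.0514,-4]
  ]
}}

```text
time_s: 8.85
tool_pos: [0.517, -0.0792, 0.081]
tool_rot: [-8.5, 89.9, -7.5]
force: [-0.4, -0.6, -1.5]
grip_width: 0.0213
```

```bash
python3 - <<'E'
from h import *
for n,c in [('side',(130,260,230,400))]:
    p,d=read_camera(n); r=c; cv2.imwrite(f'pics/s2.png',cv2.resize(p[r[0]:r[1],r[2]:r[3],::-1],None,fx=4,fy=4,interpolation=cv2.INTER_CUBIC))
E
python3 pl.py 517,-81,78.5,1 519,62,78.5,1 521,85,82,1 523,125,82,1
```

```text
t 8.9 tcp [517.  -79.4  81.1] phi 1.0 F [ 0.2  0.3 -0.3] w 21.4 j7 -1.0
517,-81,78.5,1 -> [ 0.0026 -0.0016 -0.0001] -0.0
519,62,78.5,1 -> [0.0025 0.1414 0.0044] -0.0
521,85,82,1 -> [-0.001   0.1643  0.0068] -0.0
523,125,82,1 -> [-0.001   0.2043  0.0095] -0.0
```

View pics/s2.png

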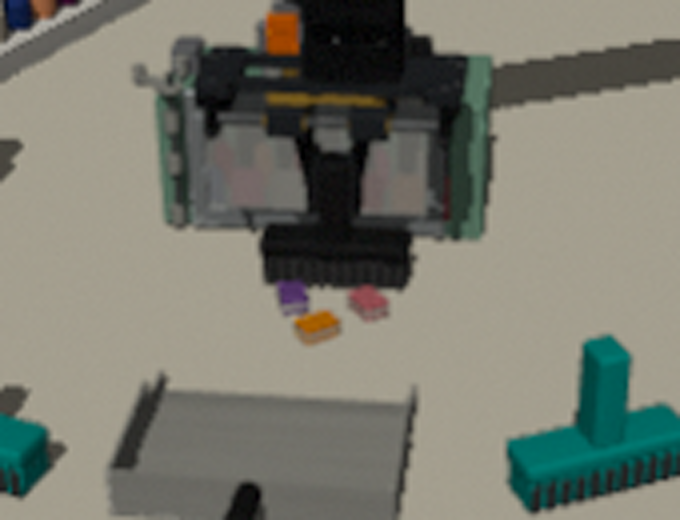

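The crop shows the brush at (335,250) behind all three stubs (290,297), (368,302), (317,326), with the stubs inside its width. Sweeping now.

Request:
{"method": "step_arm", "body": {
  "deltas": [
    [-1,0.002,0.01,0,0],
    [-1,0.002,0.03,0.001,0],
    [-1,0.002,0.05,0.002,0],
    [-1,0.002,0.07,0.002,0],
    [-1,0.002,0.09,0.003,0],
    [-1,0.002,0.11,0.003,0],
    [-1,0.001,0.128,0.004,0],
    [-1,-0.0005,0.142,0.004,0],
    [-1,-0.0015,0.155,0.005,0],
    [-1,-0.0015,0.17,0.006,0],
    [-1,-0.0015,0.185,0.007,0],
    [-1,-0.0015,0.2,0.009,0]
  ]
}}

```text
time_s: 10.4
tool_pos: [0.5218, 0.1214, 0.0815]
tool_rot: [-155.5, 90.0, -154.6]
force: [-0.1, -0.8, -0.7]
grip_width: 0.0217
```

Request:
{"method": "step_arm", "body": {
  "deltas": [
    [-1,0,0.009,0,0],
    [-1,0,0.009,0,0],
    [-1,0,0.004,0,0],
    [-1,-0.01,0,0,0],
    [-1,-0.04,0,0,0],
    [-1,-0.07,0,0,0],
    [-1,-0.09,0,0,0]
  ]
}}

```text
time_s: 11.28
tool_pos: [0.5225, 0.1197, 0.1738]
tool_rot: [-9.6, 89.9, -8.8]
force: [-0.3, 0.1, -1.3]
grip_width: 0.0217
```

```bash
python3 - <<'E'
from h import *
p,d=read_camera('scene'); cv2.imwrite('pics/s3.png',cv2.resize(p[130:290,210:410,::-1],None,fx=4,fy=4,interpolation=cv2.INTER_CUBIC))
for n in ['scene','side']:
    if n=='side': p,d=read_camera('side')
    m=cam(n)
    for i in '123':
        for r in regions_of(n,f'stub{i}_mid')[:2]:
            c=cloud(m,d,r['pixels']); print(n,i,round(r['p'],2),np.round(r['pixel']),np.round(np.median(c,0),3))
E
python3 pl.py 470,250,170,-5 411,342,150,-5 411,342,80.5,-5
```

```text
scene 1 0.75 [221. 155.] [ 0.571 -0.166  0.115]
scene 1 0.56 [331. 224.] [0.48  0.16  0.016]
side 1 0.57 [285. 246.] [0.551 0.174 0.015]
side 1 0.49 [312. 246.] [0.48  0.165 0.015]
side 3 0.57 [287. 248.] [0.551 0.172 0.014]
t 11.68 tcp [521.1 120.1 170.5] phi 1.0 F [-0.2 -0.3 -1.2] w 21.5 j7 -21.0
470,250,170,-5 -> [ 0.0005  0.1307 -0.049 ] 6.0
411,342,150,-5 -> [ 0.0206  0.2237 -0.1064] 6.0
411,342,80.5,-5 -> [ 0.0901  0.2237 -0.1062] 6.0
```

View pics/s3.png

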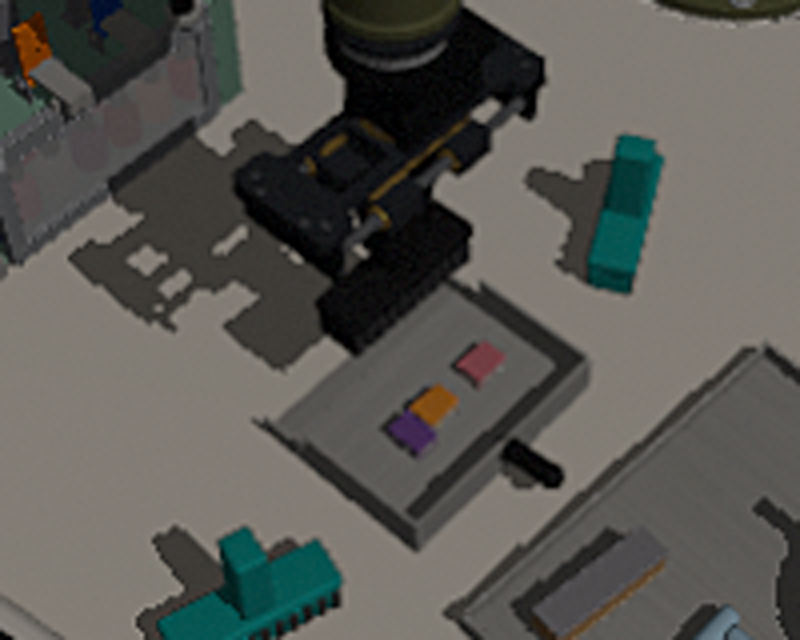

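All three stubs are well inside the pan: rose (480,362), orange (433,405), purple (412,432). Returning the brush.

Request:
{"method": "step_arm", "body": {
  "deltas": [
    [-1,0,0.045,-0.016,2],
    [-1,0,0.09,-0.033,4],
    [-1,0,0.131,-0.049,6],
    [-1,0,0.17,-0.073,6],
    [-1,0.01,0.21,-0.097,6],
    [-1,0.02,0.2237,-0.1063,6],
    [-1,0.03,0.2237,-0.1063,6],
    [-1,0.06,0.2237,-0.1063,6],
    [-1,0.08,0.2237,-0.1063,6],
    [-1,0.087,0.2237,-0.1063,6],
    [-1,0.087,0.2237,-0.1063,6],
    [-1,0.087,0.2237,-0.1063,6]
  ]
}}

```text
time_s: 13.18
tool_pos: [0.4124, 0.3427, 0.0854]
tool_rot: [36.7, 89.9, 31.6]
force: [0.2, 0.4, -1.2]
grip_width: 0.0216
```

```bash
python3 pl.py 411,342,80,-5
```

```text
t 13.18 tcp [412.4 342.7  85.4] phi -5.0 F [ 0.2  0.4 -1.2] w 21.6 j7 -61.0
411,342,80,-5 -> [ 0.0054 -0.0008 -0.0013] -0.0
```

Request:
{"method": "step_arm", "body": {
  "deltas": [
    [-1,0.003,0,0,0],
    [-1,0.005,0,0,0],
    [-1,0.006,0,0,0],
    [-1,0.006,0,0,0],
    [-1,0.006,0,0,0]
  ]
}}

```text
time_s: 13.8
tool_pos: [0.4121, 0.3425, 0.08]
tool_rot: [-29.3, 89.9, -34.3]
force: [-1.8, -3.1, 9.1]
grip_width: 0.022
```

Request:
{"method": "step_arm", "body": {
  "deltas": [
    [-0.4,0,0,0,0],
    [-0.2,0,0,0,0],
    [0,0,0,0,0],
    [0.2,0,0,0,0],
    [0.3,0,0,0,0],
    [0.3,-0.01,0,0,0],
    [0.3,-0.05,0,0,0],
    [0.3,-0.1,0,0,0],
    [0.3,-0.15,0,0,0],
    [0.3,-0.17,0,0,0]
  ]
}}

```text
time_s: 15.05
tool_pos: [0.4125, 0.3437, 0.2526]
tool_rot: [32.5, 89.7, 27.5]
force: [0.0, -0.7, -0.8]
grip_width: 0.0568
```

```bash
python3 pl.py 520,130,260,30 560,-60,260,60 507.5,-193.5,260,91
```

```text
t 15.05 tcp [412.5 343.7 252.6] phi -5.0 F [ 0.  -0.7 -0.8] w 56.8 j7 -53.0
520,130,260,30 -> [-0.0074 -0.2035  0.1258] -35.0
560,-60,260,60 -> [-0.0077 -0.3892  0.1822] -65.0
507.5,-193.5,260,91 -> [-0.0083 -0.5268  0.1416] -96.0
```

Request:
{"method": "step_arm", "body": {
  "deltas": [
    [0.3,-0.008,-0.045,0.03,-9],
    [0.3,-0.008,-0.095,0.06,-18],
    [0.3,-0.008,-0.15,0.095,-27],
    [0.3,-0.008,-0.2035,0.1258,-35],
    [0.3,-0.008,-0.265,0.146,-45],
    [0.3,-0.008,-0.325,0.165,-55],
    [0.3,-0.008,-0.389,0.182,-65],
    [0.3,-0.008,-0.435,0.17,-75],
    [0.3,-0.008,-0.48,0.156,-85],
    [0.3,-0.008,-0.515,0.146,-94],
    [0.3,-0.008,-0.527,0.1416,-96],
    [0.3,-0.008,-0.527,0.1416,-96]
  ]
}}

```text
time_s: 16.55
tool_pos: [0.5061, -0.1962, 0.2571]
tool_rot: [-136.5, 90.0, -45.7]
force: [0.2, 0.9, 0.2]
grip_width: 0.0564
```

```bash
cat > w2.py <<'E'
from h import *
from b import rect
print('----')
for n in ['wrist','side']:
    p,d=read_camera(n); m=cam(n); P=cloud(m,d,d>0); C=p[d>0].astype(int)
    if n=='wrist': cv2.imwrite('pics/w4.png',p[:,:,::-1])
    x,y,z=P.T; mx,mn=C.max(1),C.min(1); k=(x>.4)&(x<.75)&(y>-.3)&(y<.1)
    rect('blue',P[k&(z>.14)&(z<.19)&(C[:,2]>C[:,0]*1.5)&(C[:,2]>60)]); rect('orange',P[k&(z>.14)&(z<.19)&(C[:,0]>C[:,2]*2)&(C[:,0]>80)])
    for c in (.507,.572): rect('rest',P[k&(z>.15)&(z<.185)&(abs(x-c)<.018)&(mx-mn<30)&(y<-.187)&(y>-.23)])
    rect('knob',P[k&(z>.145)&(z<.18)&(mx<50)&(x<.485)&(y>-.17)&(y<-.12)])
E
python3 w2.py | sed -n '/----/,$p'; python3 pl.py 507.5,-193.5,162,91
```

```text
----
blue 370 c 505.7 -177.5 wh 23.7 6.0 a 1.3 med [ 502.4 -178.4  175.7]
orange 203 c 568.2 -176.5 wh 5.9 18.9 a 89.9 med [ 559.7 -177.3  166.3]
rest 303 c 506.7 -207.8 wh 24.7 4.9 a 1.3 med [ 503.3 -207.7  176.3]
rest 156 c 566.7 -206.8 wh 15.0 5.0 a 1.4 med [ 560.3 -206.3  167.3]
knob 516 c 460.0 -152.6 wh 15.7 15.3 a 46.4 med [ 458.6 -154.1  171.4]
blue 93 c 508.0 -188.2 wh 22.9 38.4 a 0.9 med [ 505.9 -174.5  159. ]
orange 92 c 569.2 -185.9 wh 38.6 23.5 a 87.7 med [ 570.9 -173.4  157.8]
rest 23 c 508.6 -202.7 wh 9.9 23.0 a 86.4 med [ 506.6 -204.1  171.8]
rest 27 c 570.0 -205.0 wh 9.0 20.2 a 88.0 med [ 567.  -203.9  171.1]
knob 49 c 461.2 -146.2 wh 15.4 19.3 a 18.0 med [ 460.3 -144.   161.5]
t 16.65 tcp [ 507.  -194.   257.1] phi 91.0 F [ 0.4  0.7 -0.4] w 56.5 j7 106.0
507.5,-193.5,162,91 -> [ 0.0951 -0.0004  0.0004] -0.0
```

Request:
{"method": "step_arm", "body": {
  "deltas": [
    [0.3,0.03,0.0,-0.001,0],
    [0.3,0.06,0,-0.001,0],
    [0.3,0.085,0,-0.001,0],
    [0.3,0.094,0,-0.001,0],
    [0.3,0.094,0,-0.001,0],
    [-0.2,0.094,0,-0.001,0],
    [-0.6,0.094,0,-0.001,0],
    [-1,0.094,0,-0.001,0],
    [-1,0.094,0,-0.001,0],
    [-1,0.094,0,-0.001,0],
    [-1,0.094,0,-0.001,0],
    [-1,0.094,0,-0.001,0]
  ],
  "newtons": 15
}}

```text
time_s: 18.15
tool_pos: [0.5072, -0.1964, 0.1633]
tool_rot: [-122.5, 89.9, -31.5]
force: [0.6, 0.1, 5.8]
grip_width: 0.0277
```

Request:
{"method": "step_arm", "body": {
  "deltas": [
    [-1,0,0,0,0],
    [-1,0,0,0,0]
  ]
}}

```text
time_s: 18.4
tool_pos: [0.5072, -0.1965, 0.1633]
tool_rot: [-122.7, 89.9, -31.8]
force: [0.8, 0.4, 5.1]
grip_width: 0.0278
```

```bash
cat > g.py <<'E'
from h import *
from b import rect
print('----')
for n in ['side','scene']:
    p,d=read_camera(n); m=cam(n); P=cloud(m,d,d>0); C=p[d>0].astype(int); x,y,z=P.T; mx,mn=C.max(1),C.min(1)
    cv2.imwrite('pics/g_%s.png'%n,p[:,:,::-1])
    k=(x>.44)&(x<.70)&(y>-.17)&(y<.1)&(z>.145)&(z<.18)&(mx<55); rect(n+' dark(knob)',P[k])
    f=P[(x>.44)&(x<.64)&(y>-.17)&(y<.1)&(z>.03)&(z<.11)]; a=np.polyfit(f[:,0],f[:,1],1); print('gate slope',np.degrees(np.arctan(a[0])), 'at x=.46',np.polyval(a,.46))
    print('gate left end y',np.median(f[f[:,0]<.48,1]))
E
python3 g.py | sed -n '/----/,$p';python3 pl.py
```

```text
----
side dark(knob) 76 c 483.0 -148.5 wh 17.0 71.9 a 48.7 med [ 465.8 -129.2  162. ]
gate slope -3.9662429646365096 at x=.46 -0.13127430172279375
gate left end y -0.13111855359095537
scene dark(knob) 75 c 490.2 -145.9 wh 22.3 74.8 a 64.2 med [ 466.6 -131.   164.3]
gate slope -4.14827599586304 at x=.46 -0.13231942560883186
gate left end y -0.13209886592629883
t 18.5 tcp [ 507.2 -196.5  163.3] phi 91.0 F [ 0.3 -0.7  5. ] w 28.2 j7 103.0
```

Width 27.8 means a full squeeze, and the gate face now slopes about 5° (0.08 rad), so the lock is freed. Next the safety catch.

Request:
{"method": "step_arm", "body": {
  "deltas": [
    [-0.1,0,0,0,0],
    [0.1,0,0,0,0],
    [0.3,0,0,0,0],
    [0.3,0,0,0,0],
    [0.3,-0.02,0,0,0],
    [0.3,-0.045,0,0,0],
    [0.3,-0.05,-0.02,0,0],
    [0.3,-0.05,-0.05,0,0],
    [0.3,-0.05,-0.065,0,0],
    [0.3,-0.05,-0.065,0,0],
    [0.3,-0.05,-0.065,0,0]
  ]
}}

```text
time_s: 19.88
tool_pos: [0.5706, -0.1951, 0.2121]
tool_rot: [90.5, 89.9, -178.6]
force: [1.0, 0.7, -0.4]
grip_width: 0.0566
```

```bash
python3 pl.py 571.5,-194.5,163,91
```

```text
t 19.88 tcp [ 570.6 -195.1  212.1] phi 90.9 F [ 1.   0.7 -0.4] w 56.6 j7 99.0
571.5,-194.5,163,91 -> [ 0.0491 -0.001   0.0006] -0.1
```

Request:
{"method": "step_arm", "body": {
  "deltas": [
    [0.3,0.02,-0.001,0,0],
    [0.3,0.045,-0.001,0,0],
    [0.3,0.049,-0.001,0,0],
    [0.3,0.049,-0.001,0,0],
    [-0.2,0.049,-0.001,0,0],
    [-0.6,0.049,-0.001,0,0],
    [-1,0.049,-0.001,0,0],
    [-1,0.049,-0.001,0,0],
    [-1,0.049,-0.001,0,0],
    [-1,0.049,-0.001,0,0],
    [-1,0.049,-0.001,0,0],
    [-1,0.049,-0.001,0,0]
  ]
}}

```text
time_s: 21.38
tool_pos: [0.573, -0.1954, 0.1641]
tool_rot: [-125.1, 89.9, -34.1]
force: [0.8, -0.8, 5.2]
grip_width: 0.0276
```

Request:
{"method": "step_arm", "body": {
  "deltas": [
    [-1,0,0,0,0],
    [-1,0,0,0,0],
    [-1,0,0,0,0]
  ]
}}

```text
time_s: 21.75
tool_pos: [0.573, -0.1954, 0.1641]
tool_rot: [-125.5, 89.9, -34.6]
force: [0.6, -0.9, 5.2]
grip_width: 0.0277
```

```bash
python3 g.py | sed -n '/----/,$p';python3 pl.py
```

```text
----
side dark(knob) 73 c 524.1 -115.3 wh 15.4 153.7 a 40.8 med [479.3 -61.5 161.9]
gate slope -23.289590481386625 at x=.46 -0.060064615377319636
gate left end y -0.05899719939007908
scene dark(knob) 73 c 533.2 -111.3 wh 28.6 153.1 a 47.4 med [484.  -65.1 164.3]
gate slope -23.69869418915966 at x=.46 -0.059248358341002005
gate left end y -0.060232287137269136
t 21.85 tcp [ 573.  -195.4  164.1] phi 90.9 F [ 1.5 -1.4  5.1] w 27.7 j7 98.0
```

The gate face now slopes about 24°, so the safety is released (q≈0.42). Going to the knob.

Request:
{"method": "step_arm", "body": {
  "deltas": [
    [-0.1,0,0,0,0],
    [0.1,0,0,0,0],
    [0.3,0,0,0,0],
    [0.3,0,0,0,0],
    [0.3,-0.02,0,0,0],
    [0.3,-0.045,0,0,0],
    [0.3,-0.055,0.02,0.03,6],
    [0.3,-0.055,0.06,0.08,15],
    [0.3,-0.055,0.092,0.13,24],
    [0.3,-0.055,0.092,0.13,24],
    [0.3,-0.055,0.092,0.13,24],
    [0.3,-0.055,0.092,0.13,24]
  ]
}}

```text
time_s: 23.35
tool_pos: [0.4791, -0.0678, 0.219]
tool_rot: [-60.3, 90.0, 6.6]
force: [0.0, -0.1, -0.1]
grip_width: 0.0562
```

```bash
python3 - <<'E'
from h import *
from b import rect
print('----')
for n in ['wrist','scene','side']:
    p,d=read_camera(n); m=cam(n); P=cloud(m,d,d>0); C=p[d>0].astype(int); x,y,z=P.T; mx=C.max(1)
    if n=='scene': cv2.imwrite('pics/s5.png',cv2.resize(p[60:260,130:430,::-1],(780,520),interpolation=cv2.INTER_CUBIC))
    rect(n,P[(np.hypot(x-.48,y+.0645)<.025)&(z>.145)&(z<.178)&(mx<60)])
E
python3 pl.py 480,-64.5,153,67
```

```text
scene
ledge z 0.0018580206785243636
brush grip 193 c 414.9 340.5 wh 23.2 29.3 a 0.7 med [421.6 343.8  92.7]
brush top 96 c 415.1 341.9 wh 26.4 22.0 a 86.7 med [417.1 342.5 103.9]
brush back 423 c 477.0 326.9 wh 85.1 191.8 a 54.5 med [448.2 338.9  40.3]
blue 77 c 507.0 -176.7 wh 8.5 25.6 a 89.9 med [ 507.  -175.9  161.5]
orange 86 c 572.2 -175.2 wh 23.3 8.0 a 2.4 med [ 572.8 -174.5  162.1]
blue top 23 c 506.9 -177.1 wh 22.3 8.3 a 2.4 med [ 507.4 -176.3  178.1]
orange top 30 c 571.7 -175.5 wh 22.2 7.4 a 2.4 med [ 572.8 -174.6  176.1]
knob 88 c 471.4 -197.0 wh 16.5 115.6 a 9.9 med [ 466.2 -145.7  161.4]
knobtop 33 c 462.9 -148.4 wh 16.5 15.3 a 9.8 med [ 463.9 -148.3  172.9]
>150 358 c 518.2 -184.7 wh 58.1 142.4 a 75.5 med [ 517.4 -176.9  167.5]
roof 1458 c 542.5 -207.1 wh 263.0 131.2 a 0.9 med [ 581.8 -204.1  115.6]
gate top 312 c 551.9 -155.9 wh 274.8 47.7 a 0.4 med [ 585.9 -150.6  120.9]
stub 54 c 487.9 -36.5 wh 21.8 23.8 a 45.8 med [488.6 -36.3  14.2]
stub 61 c 521.0 2.2 wh 32.0 17.4 a 45.6 med [520.4   2.   13.9]
stub 46 c 546.4 -38.2 wh 17.6 27.6 a 19.3 med [545.2 -38.5  14.7]
pan>
[... 1293 characters left out ...]
ed [520.4   3.2  10.3]
stub 29 c 544.5 -36.4 wh 14.9 28.1 a 9.9 med [544.5 -33.5  10.9]
pan>7 823 c 549.2 172.2 wh 222.3 177.0 a 1.7 med [525.5 220.5  25.3]
pan back 362 c 549.1 196.3 wh 221.5 144.8 a 0.2 med [522.4 220.7  33. ]
trayrim 1673 c 490.0 434.5 wh 304.2 300.5 a 87.5 med [545.2 464.1  16.5]
buffer 397 c 558.2 330.6 wh 28.5 93.2 a 81.6 med [557.4 332.   28.2]
----
wrist 772 c 475.6 -69.9 wh 16.1 16.4 a 17.3 med [472.8 -69.  170.7]
scene 48 c 483.3 -66.8 wh 12.1 16.5 a 3.5 med [484.1 -63.9 160.8]
side 56 c 477.2 -65.6 wh 18.7 14.3 a 63.1 med [478.8 -61.1 159.4]
t 23.5 tcp [478.7 -67.3 218.4] phi 66.9 F [ 0.4 -0.5 -0. ] w 56.2 j7 72.0
480,-64.5,153,67 -> [ 0.0654 -0.0001  0.003 ] -0.1
```

View pics/s5.png

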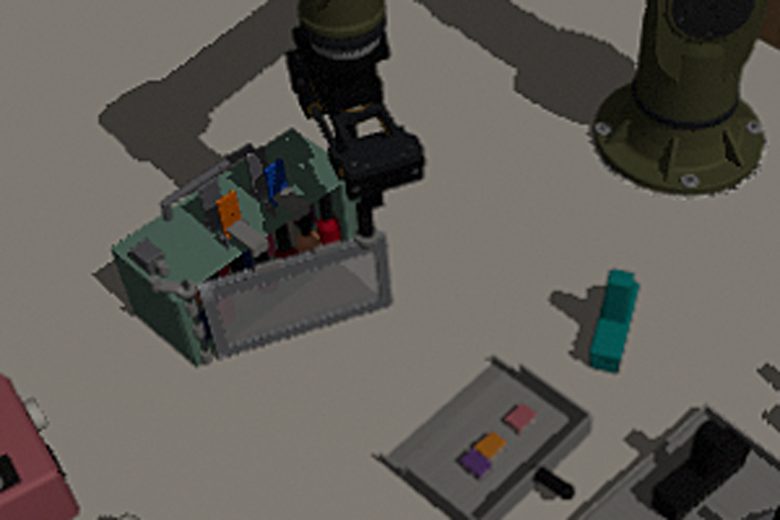

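The gate stands ajar with the knob directly under the gripper at (370,215). Stubs are in the pan and the brush stands in the tray. Descending to pinch the knob.

Request:
{"method": "step_arm", "body": {
  "deltas": [
    [0.3,0.02,0,0.001,0],
    [0.3,0.045,0,0.001,0],
    [0.3,0.064,0,0.001,0],
    [0.3,0.064,0,0.001,0],
    [0.3,0.064,0,0.001,0],
    [-0.1,0.064,0,0.001,0],
    [-0.5,0.064,0,0.001,0],
    [-1,0.064,0,0.001,0],
    [-1,0.064,0,0.001,0],
    [-1,0.064,0,0.001,0],
    [-1,0.064,0,0.001,0],
    [-1,0.064,0,0.001,0]
  ],
  "newtons": 30
}}

```text
time_s: 25.0
tool_pos: [0.4788, -0.0657, 0.1546]
tool_rot: [-174.3, 90.0, -107.3]
force: [-0.1, -0.2, 0.5]
grip_width: 0.0171
```

```bash
python3 pl.py; cat > arc.py <<'E'
# rows along knob arc from current pose; args: hinge x,y (mm), q deg list (world: knob = h + r(-cos a, sin a))
import sys; from h import *
o=monitor.get_obs(); Rt=RPY(o['tool_rot']); p=np.array(o['tool_pos']); 
h=np.array([float(sys.argv[1]),float(sys.argv[2])])/1000; v=p[:2]-h; r=np.hypot(*v); a0=np.degrees(np.arctan2(v[1],-v[0])); print('r',r*1000,'a0',a0)
phi=np.degrees(np.arctan2(Rt[1,2],Rt[0,2]))
for a in sys.argv[3:]:
    a=float(a); t=h+.195*np.array([-np.cos(np.radians(a)),np.sin(np.radians(a))]); d=np.r_[t-p[:2],0]@Rt; print(a,np.round(d,4),'turn',round(a-a0,1),np.round(t*1000))
E
python3 arc.py 657.5 -143 28 32 36 40 44 48 52 56 60 64 68
```

```text
t 25.0 tcp [478.8 -65.7 154.6] phi 67.0 F [-0.1 -0.2  0.5] w 17.1 j7 69.0
r 194.75170220035787 a0 23.389576228518404
28.0 [-0.     -0.0005  0.0157] turn 4.6 [485. -51.]
32.0 [-0.     -0.0021  0.0292] turn 8.6 [492. -40.]
36.0 [-0.     -0.0047  0.0425] turn 12.6 [500. -28.]
40.0 [-0.     -0.0082  0.0557] turn 16.6 [508. -18.]
44.0 [-0.     -0.0126  0.0686] turn 20.6 [517.  -8.]
48.0 [-0.     -0.018   0.0811] turn 24.6 [527.   2.]
52.0 [-0.     -0.0241  0.0932] turn 28.6 [537.  11.]
56.0 [-0.     -0.0311  0.1049] turn 32.6 [548.  19.]
60.0 [-0.     -0.0389  0.1161] turn 36.6 [560.  26.]
64.0 [-0.     -0.0475  0.1266] turn 40.6 [572.  32.]
68.0 [-0.     -0.0568  0.1366] turn 44.6 [584.  38.]
```

Request:
{"method": "step_arm", "body": {
  "deltas": [
    [-1,0,-0.0005,0.0157,4.6],
    [-1,0,-0.0021,0.0292,8.6],
    [-1,0,-0.0047,0.0425,12.6],
    [-1,0,-0.0082,0.0557,16.6],
    [-1,0,-0.0126,0.0686,20.6],
    [-1,0,-0.018,0.0811,24.6],
    [-1,0,-0.0241,0.0932,28.6],
    [-1,0,-0.0311,0.1049,32.6],
    [-1,0,-0.0389,0.1161,36.6],
    [-1,0,-0.0475,0.1266,40.6],
    [-1,0,-0.0568,0.1366,44.6],
    [-1,0,-0.0568,0.1366,44.6]
  ]
}}

```text
time_s: 26.5
tool_pos: [0.5859, 0.0345, 0.1545]
tool_rot: [-98.6, 89.7, -76.4]
force: [0.5, -6.2, 3.4]
grip_width: 0.0173
```

```bash
python3 pl.py; python3 arc.py 657.5 -143 70 74 78 82 86 90 93 95
```

```text
t 26.5 tcp [585.9  34.5 154.5] phi 22.2 F [ 0.5 -6.2  3.4] w 17.3 j7 7.0
r 191.37136624789727 a0 68.01743798382518
70.0 [-0.      0.0035  0.0068] turn 2.0 [591.  40.]
74.0 [-0.      0.0025  0.0203] turn 6.0 [604.  44.]
78.0 [-0.      0.0005  0.0338] turn 10.0 [617.  48.]
82.0 [-0.     -0.0024  0.0471] turn 14.0 [630.  50.]
86.0 [-0.     -0.0062  0.0602] turn 18.0 [644.  52.]
90.0 [-0.     -0.0109  0.0729] turn 22.0 [658.  52.]
93.0 [ 0.     -0.015   0.0823] turn 25.0 [668.  52.]
95.0 [ 0.     -0.018   0.0884] turn 27.0 [674.  51.]
```

Request:
{"method": "step_arm", "body": {
  "deltas": [
    [-1,0,-0.003,0.006,2],
    [-1,0,-0.004,0.0196,6],
    [-1,0,-0.006,0.0331,10],
    [-1,0,-0.009,0.0464,14],
    [-1,0,-0.013,0.0595,18],
    [-1,0,-0.0176,0.0722,22],
    [-1,0,-0.0217,0.0816,25],
    [-1,0,-0.0217,0.0816,25],
    [-1,0,-0.0217,0.0816,25]
  ]
}}

```text
time_s: 27.62
tool_pos: [0.6677, 0.047, 0.1545]
tool_rot: [-115.3, 89.8, -118.0]
force: [-3.2, -4.3, 4.1]
grip_width: 0.017
```

```bash
python3 pl.py; python3 arc.py 657.5 -146 93 95; python3 - <<'E'
from h import *
p,d=read_camera('scene'); cv2.imwrite('pics/s6.png',cv2.resize(p[60:360,130:530,::-1],(800,600),interpolation=cv2.INTER_CUBIC))
E
```

```text
t 27.62 tcp [667.7  47.  154.5] phi -2.7 F [-3.2 -4.3  4.1] w 17.0 j7 -20.0
r 193.28951168438593 a0 93.03957700472283
93.0 [-0.      0.0017 -0.0001] turn -0.0 [668.  49.]
95.0 [-0.      0.0016  0.0067] turn 2.0 [674.  48.]
```

View pics/s6.png

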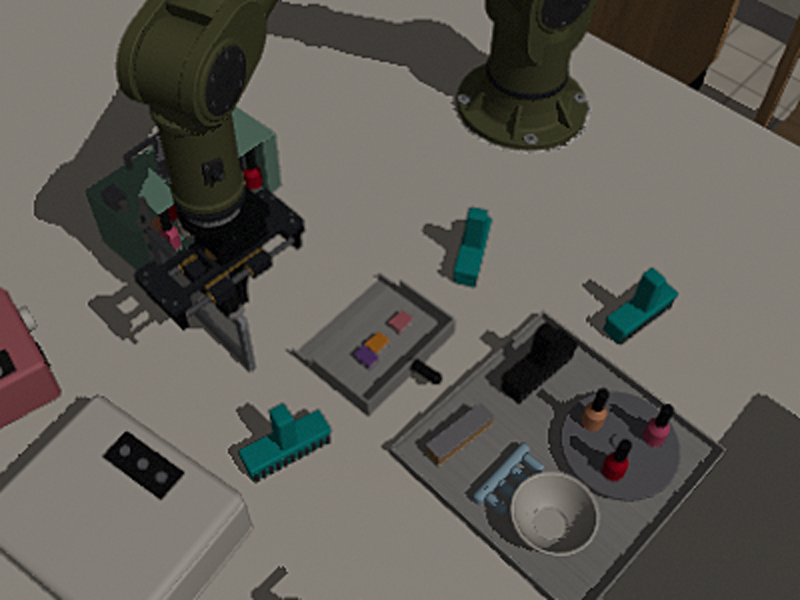

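The gate stands square out, with its end at (235,340). The stubs are in the pan at (378,338), the brush is upright on the tray at (540,360), and the other tray items are in place.

Request:
{"method": "step_arm", "body": {
  "deltas": [
    [-1,0,-0.001,0,0],
    [-1,0,-0.002,0,0],
    [-1,0,-0.002,0,0],
    [-1,0,-0.002,0,0]
  ]
}}

```text
time_s: 28.18
tool_pos: [0.668, 0.047, 0.1546]
tool_rot: [-153.3, 90.0, -155.9]
force: [-3.4, -3.0, 3.7]
grip_width: 0.0172
```

```bash
python3 pl.py; python3 -c "
from cell import env; print(env.sign_off())"
```

```text
t 28.18 tcp [668.   47.  154.6] phi -2.6 F [-3.4 -3.   3.7] w 17.2 j7 -19.0
the job is handed in; nothing more can be done
None
```

I did the whole job in the order asked and handed it in at 28.2 s of the 69 s limit.

- **Sweep:** One stroke of the black brush put all three stubs in the scrap pan. The last picture shows them well inside, and the fingers never went near them.
- **Brush:** It stands upright on the tray at its old spot, within about 1–2 mm by the arm's position. The other tray items looked undisturbed.
- **Catches:** I squeezed the blue lock catch first, then the orange safety catch. Each closed fully, to about 27.7 mm. The gate opened about 5° after the first and about 24° after the second.
- **Gate:** I swung it past the detent, and the arm is still pinching the knob. By the arm's position the gate is about 93–94° open (roughly 1.63 rad), with 3–4 N per axis on the wrist.

**Disagreements:** The wrist camera placed the catches and the knob 2–6 mm away from where the fixed cameras did, so I settled on values between them. The hinge point I had measured also seemed about 3 mm off during the swing, and I corrected for it. Nothing failed in the last checks.

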